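Check the carver's calipers into a divided sorting tray

ROBOT

A 6-joint arm with a two-finger parallel gripper is mounted at the origin on the work surface. World frame = base frame: x ahead of the robot, y to its left, z up, the work surface at z = 0. Lengths are in m, angles in rad, forces in N, time in s.
With the tool pointing down it reaches from about 0.3 to 0.825 m from the base axis. Payload 5.4 kg.
Tool frame: the origin (TCP) lies on the mounting face of the last link; the fingertips stand ahead of it and the grasp point (between the pads) lies 171 mm ahead of it (env.finger_overhang is the z of the fingertips in the tool frame, in m); z points along the fingers, y is the line along which they close (so a half turn about z gives the same grasp; the last joint's range is limited). The gripper opens to 92 mm and grips with 3 to 60 N. Pads are 20 mm wide; open, the fingers measure 128 mm over their backs; the gripper's body (75 mm by 189 mm) begins 69 mm behind the grasp point.
Start: joints at [-1.353, 0.158, 1.597, -0, 1.386, -0.21], TCP at [0.239, -0.523, 0.405] pointing down, gripper open.
Joint ranges: [-2.91, 2.91], [-0.94, 2.29], [0.18, 2.7], [-1.29, 4.43], [0.17, 2.64], [-3, 3]. Speed limits (rad/s): [2.57, 2.57, 3.14, 3.14, 3.14, 3.14].

INTERFACE

Orientations are given as a unit quaternion [w, x, y, z].
In Python, from bench import sensors, viewer, job, nets, env gives the robot as it stands.
- The arm moves only by the tool play_rows, never from a script. Its arguments are lists of equal length, an entry for each row: "translation": the shift along the world's x, y, z in m, a list of three; "rot": the turn, a rotation vector about the world's x, y, z in rad, a list of three; "grip": the closure in counts, from 0 (fully open) to 255 (shut). A call has 1 to 12 rows; each row shifts and turns the commanded pose from where the row before left it; what a row does not reach is not made up. A row lasts 1/10 s, in which the tool goes at most 50 mm and 8.59 degrees, less where a joint would pass 70% of its speed; a pose out of reach is approached as far as the arm can. A call with a gripper value outside its range is refused whole. The fingers move at their own pace and stop on an object; "force" is the grip in N (left out, the last holds). Time passes only in rows, so rows that do not move let the fingers close. It gives the time, the measured TCP pose, the force, the opening and the grip force at its end, in the units of the state.
- sensors.get_state(): the state, without advancing time (a new reading comes with each control period).
- viewer.grab_frame(name): name is "side" or "top" or "wrist"; returns a dict with "frame" (420x560x3 uint8, red, green, blue), "intrinsics" (3x3 intrinsics, pixels), "pose" (4x4, takes a point from camera to world coordinates). Camera axes: x right, y down, z forward; pixel columns grow to the right and rows downward; lengths in m; the calibration is good to about 2 mm. A picture is of the moment at which its call begins. There is no depth.
- job.hand_in(): hands the job in; it is judged then, once.
Trained networks look in a picture, given as the dict that the camera call returned (one of the last four; its "shot" number tells which), for a name from the list of things; names that differ only in an ending like _2 or _b are one class to them, and where a whole thing is asked for, a point or a joint stands for the part that bears it (a point fixed in the world has none). Each returns a list of dicts, best first, with "score" (0 to 1); they miss things now and then, are a little off and sometimes report something else, mostly with a low value. They report only what shows in the picture. A call takes as long as a camera call. They do not tell look-alikes from the thing itself.
- nets.masks_of(thing, picture): "region" (420x560 bool, what is visible of it).
- nets.place_of(thing, picture): "point" ([x, y, z] in m, in the coordinates of the camera as it stood for that picture, good to about 4 mm: a listed point, or the origin of a listed thing).
The state is a dict: "t": time; "q": joint angles; "joint_vel": joint speeds; "joint_efforts": joint torques, N m; "eef_pos": TCP position; "tool_rot": TCP orientation; "ft_force": force on the tool from outside, world axes, zero at the start; "moment": the same for the moment, N m; "gripper_width": finger opening in m; "gripper_force": force on a finger pad.
Only numpy, scipy, OpenCV 4.12 (cv2) and the standard library are available. Lean on these libraries where they do the work, as an engineer would, in place of code of your own. Each camera call takes 0.05 s, during which the arm holds its last target. There are 200 camera calls.

TASK

Set up the sorting tray first: draw the longest of the three thin boards up out of the slotted rack by its top edge and stand it upright, fully down, in the tray's cross groove, so that it parts the tray into a small and a large compartment. Then try the hinge of every pair of calipers on the bench (all lie part open) by squeezing the legs together: shut those that move and lay them, shut, flat on the floor of the small compartment for stock; lay those whose hinge is seized flat on the floor of the large compartment for repair. Leave the two other boards and all other things where they are.

Things in the scene. Friction and masses are not known exactly. Their poses are not given: they have to be found in the camera images.
- tray: Open plywood sorting tray, fixed. Outer 181 (x) x 405 (y) x 40 high; walls and floor 8 thick. Origin: centre of underside, z up. Inside x -82 to 82, y -194 to 194. The divider's groove crosses it at y = 52, parallel to x. SMALL compartment (stock): y 60 to 194; its end wall has a dark pull bar outside, to y = 219. LARGE compartment (repair): y -194 to 45. Both empty at the start.
- groove (a point): Middle of the tray's cross groove, on the tray floor (8 above the underside). Axes as the tray's: the groove runs along x and is 14 wide in y, between two pairs of upright cleats that stand 15 out from the long walls and 32 above the floor.
- rack: Fixed wooden slotted rack: base 170 (x) x 156 (y) x 10 high; combs at both x ends (|x| 47 to 85, up to 46 above the bench) leave three upright slots 12 wide, parallel to x, at y = -50, 0, 50. Between the combs it is open above the base. Origin: centre of underside. Holds three boards in any order.
- divider: The divider: the longest and tallest of the three thin wooden boards standing in the rack, 155 long (x) x 8 thick (y) x 70 high (z), about 0.1 kg, with three round inlays. Origin: middle of its lower edge. It stands loosely on the rack's base, top edge 80 above the bench (the other two: 68).
- cal_a: Steel calipers lying flat, legs 14 high; all look alike; may be absent (None). Origin: hinge axis, underside; z up. Hinge disc radius 13, 18 high. Leg 1 is fixed in this frame: a bar 9 wide through (35, 10), (85, 10) to its tip (118, 3). Leg 2 mirrors it when shut; found 0.30 to 0.42 rad open. About 0.12 kg. FREE hinge: about 1 N at mid-leg moves it, it stays as left; SEIZED: rigid to any grip.
- cal_a_leg2 (a point): Middle of leg 2's bar, 61 from the hinge axis, 7 above the underside; the like point of leg 1 is (60, 10, 7) in the calipers' frame. The two are 20 apart when shut (29 over the legs' outsides), 36 to 45 as found (45 to 56 outside). In the calipers' frame this point has y = -10 shut, -27 or less as found. Only flexing tells if the hinge is free.
- cal_b: Steel calipers lying flat, legs 14 high; all look alike; may be absent (None). Origin: hinge axis, underside; z up. Hinge disc radius 13, 18 high. Leg 1 is fixed in this frame: a bar 9 wide through (35, 10), (85, 10) to its tip (118, 3). Leg 2 mirrors it when shut; found 0.30 to 0.42 rad open. About 0.12 kg. FREE hinge: about 1 N at mid-leg moves it, it stays as left; SEIZED: rigid to any grip.
- cal_b_leg2 (a point): Middle of leg 2's bar, 61 from the hinge axis, 7 above the underside; the like point of leg 1 is (60, 10, 7) in the calipers' frame. The two are 20 apart when shut (29 over the legs' outsides), 36 to 45 as found (45 to 56 outside). In the calipers' frame this point has y = -10 shut, -27 or less as found. Only flexing tells if the hinge is free.
- cal_c: Steel calipers lying flat, legs 14 high; all look alike; may be absent (None). Origin: hinge axis, underside; z up. Hinge disc radius 13, 18 high. Leg 1 is fixed in this frame: a bar 9 wide through (35, 10), (85, 10) to its tip (118, 3). Leg 2 mirrors it when shut; found 0.30 to 0.42 rad open. About 0.12 kg. FREE hinge: about 1 N at mid-leg moves it, it stays as left; SEIZED: rigid to any grip.
- cal_c_leg2 (a point): Middle of leg 2's bar, 61 from the hinge axis, 7 above the underside; the like point of leg 1 is (60, 10, 7) in the calipers' frame. The two are 20 apart when shut (29 over the legs' outsides), 36 to 45 as found (45 to 56 outside). In the calipers' frame this point has y = -10 shut, -27 or less as found. Only flexing tells if the hinge is free.
- cal_d: Steel calipers lying flat, legs 14 high; all look alike; may be absent (None). Origin: hinge axis, underside; z up. Hinge disc radius 13, 18 high. Leg 1 is fixed in this frame: a bar 9 wide through (35, 10), (85, 10) to its tip (118, 3). Leg 2 mirrors it when shut; found 0.30 to 0.42 rad open. About 0.12 kg. FREE hinge: about 1 N at mid-leg moves it, it stays as left; SEIZED: rigid to any grip.
- cal_d_leg2 (a point): Middle of leg 2's bar, 61 from the hinge axis, 7 above the underside; the like point of leg 1 is (60, 10, 7) in the calipers' frame. The two are 20 apart when shut (29 over the legs' outsides), 36 to 45 as found (45 to 56 outside). In the calipers' frame this point has y = -10 shut, -27 or less as found. Only flexing tells if the hinge is free.
- cal_e: Steel calipers lying flat, legs 14 high; all look alike; may be absent (None). Origin: hinge axis, underside; z up. Hinge disc radius 13, 18 high. Leg 1 is fixed in this frame: a bar 9 wide through (35, 10), (85, 10) to its tip (118, 3). Leg 2 mirrors it when shut; found 0.30 to 0.42 rad open. About 0.12 kg. FREE hinge: about 1 N at mid-leg moves it, it stays as left; SEIZED: rigid to any grip.
- cal_e_leg2 (a point): Middle of leg 2's bar, 61 from the hinge axis, 7 above the underside; the like point of leg 1 is (60, 10, 7) in the calipers' frame. The two are 20 apart when shut (29 over the legs' outsides), 36 to 45 as found (45 to 56 outside). In the calipers' frame this point has y = -10 shut, -27 or less as found. Only flexing tells if the hinge is free.
- sand_block: Bystander: cork sanding block 40 x 65 x 28 high; leave it.
- chisel_2: Bystander: carving chisel about 230 long, 24 high, lying; leave it.
- mallet: Bystander: wooden mallet lying left of the tray, about 40 high; leave it.
- pattern_1: Bystander: plain pattern board 118 long x 58 high x 8 thick standing in another slot of the rack; leave it.
- pattern_2: Bystander: plain pattern board 118 long x 58 high x 8 thick standing in another slot of the rack; leave it.
There are look-alikes about, which are no part of the job. What is shaped like the divider but red is not meant. Leave any purple look-alike of the cal_d alone.

How it is judged:
By the outcome, as a careful person would: the job done as asked, in the order asked, and still so for the second after the job is handed in, with the robot touching nothing.
Of cal_a, cal_c only 1 to 2 are there at a start; the rules pass over those that are not, and their reading is None.
Of cal_b, cal_d, cal_e only 2 to 3 are there at a start; the rules pass over those that are not, and their reading is None.
At some moment in a run one of cal_a, cal_b, cal_c, cal_d, cal_e may be knocked a few centimetres aside while the robot is not near it.
It also fails if it takes over 210 s, if anything falls off the work surface, if the arm or the gripper's body presses on something with over 40 N, if the wrist force passes 120 N, or if a joint passes its speed limit or range.

## Working session

There is one attempt and no reset: what is moved stays moved. The work goes in short steps, Python scripts to look and compute and a tool call to move; the robot and the scene stay as the last step left them, time stands still between calls to the robot, and variables do not carry over. Pictures are saved under pics/ and viewed, at most 14 in all, crops included, and the job is handed in when it is done.

Besides the shell and the picture viewer there is one more tool, called after ">>>" by a JSON object that holds its "name" and its "arguments". play_rows: Moves the arm, as the interface text tells. Its arguments: {"type":"object","properties":{"translation":{"type":"array","items":{"type":"array","items":{"type":"number"}}},"rot":{"type":"array","items":{"type":"array","items":{"type":"number"}}},"grip":{"type":"array","items":{"type":"number"}},"force":{"type":"number"}},"required":["translation","rot","grip"]}

```bash
ls; mkdir -p pics
cat > h.py <<'E'
import numpy as np, cv2
from bench import sensors, viewer, job, nets, env
def save(f,n): cv2.imwrite('pics/'+n, cv2.cvtColor(np.ascontiguousarray(f['frame']),cv2.COLOR_RGB2BGR))
def world(f,p): return (np.array(f['pose'])@np.append(p,1))[:3]
def proj(f,P):
    c=np.linalg.inv(f['pose'])@np.append(P,1); u=np.array(f['intrinsics'])@c[:3]; return u[:2]/u[2]
def ray(f,uv,z):
    d=np.linalg.inv(f['intrinsics'])@np.array([uv[0],uv[1],1.]); T=np.array(f['pose']); d=T[:3,:3]@d
    return T[:3,3]+d*(z-T[2,3])/d[2]
def find(f,t):
    return [(round(r['score'],2),np.round(world(f,r['point']),3).tolist(),np.round(proj(f,world(f,r['point']))).astype(int).tolist()) for r in nets.place_of(t,f)]
E
python3 - <<'E'
from h import *
s=sensors.get_state(); print({k:np.round(v,3).tolist() for k,v in s.items()})
ft=viewer.grab_frame('top'); fs=viewer.grab_frame('side')
save(ft,'top0.png'); save(fs,'side0.png')
for t in ['tray','groove','rack','divider','cal_a','cal_a_leg2','pattern_1','sand_block','chisel_2','mallet']:
    for n,f in(('top',ft),('side',fs)):
        for r in find(f,t): print(t,n,r)
E
```

```text
pics
{'t': 0.0, 'q': [-1.353, 0.159, 1.598, 0.0, 1.386, -0.21], 'joint_vel': [0.001, 0.001, 0.002, -0.001, 0.0, 0.001], 'joint_efforts': [0.001, -38.557, -32.211, 0.07, 0.038, -0.0], 'eef_pos': [0.238, -0.523, 0.404], 'tool_rot': [-0.001, 0.977, 0.212, -0.0], 'ft_force': [0.52, -0.23, -0.008], 'moment': [-0.029, 0.011, -0.028], 'gripper_force': 0.0, 'gripper_width': 0.092}
tray top (0.63, [0.643, 0.114, -0.001], [233, 171])
tray top (0.27, [0.35, 0.276, -0.003], [185, 257])
tray side (0.93, [0.639, 0.115, 0.002], [308, 186])
groove top (0.96, [0.65, 0.164, 0.009], [218, 168])
groove side (0.55, [0.645, 0.165, 0.005], [306, 176])
rack top (0.92, [0.602, -0.312, 0.003], [356, 182])
rack side (0.95, [0.6, -0.307, 0.001], [328, 280])
divider top (0.8, [0.61, -0.264, 0.01], [343, 179])
divider top (0.66, [0.664, -0.53, -0.001], [418, 164])
divider side (0.81, [0.66, -0.53, 0.0], [373, 343])
divider side (0.56, [0.61, -0.258, 0.01], [327, 265])
cal_a top (0.7, [0.368, 0.014, 0.003], [262, 251])
cal_a top (0.65, [0.261, -0.318, -0.001], [361, 281])
cal_a top (0.62, [0.325, -0.3, -0.001], [3
[... 194 characters left out ...]
, 0.017, 0.004], [233, 213])
cal_a side (0.57, [0.257, -0.316, -0.001], [207, 300])
cal_a_leg2 top (0.67, [0.41, 0.255, 0.006], [191, 239])
cal_a_leg2 side (0.63, [0.407, 0.263, 0.008], [235, 165])
pattern_1 top (0.77, [0.596, -0.309, 0.012], [356, 183])
pattern_1 top (0.54, [0.588, -0.361, 0.009], [371, 185])
pattern_1 top (0.25, [0.35, 0.275, -0.001], [185, 257])
pattern_1 side (0.73, [0.601, -0.315, 0.013], [329, 280])
pattern_1 side (0.73, [0.587, -0.356, 0.011], [328, 292])
chisel_2 top (0.63, [0.471, -0.461, 0.0], [400, 219])
chisel_2 side (0.83, [0.47, -0.458, 0.003], [294, 330])
mallet top (0.81, [0.608, 0.461, -0.001], [131, 182])
mallet side (0.98, [0.612, 0.465, -0.0], [280, 131])
```

Run:
```python
import cv2
a=cv2.imread('pics/top0.png')[130:320,90:460]; cv2.imwrite('pics/top0c.png',cv2.resize(a,None,fx=2.1,fy=2.1,interpolation=cv2.INTER_CUBIC))
```

```text
(no output)
```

View pics/top0c.png

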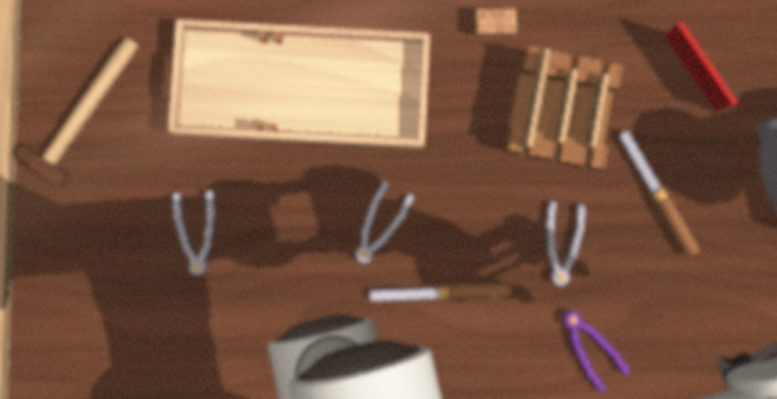

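View pics/side0.png

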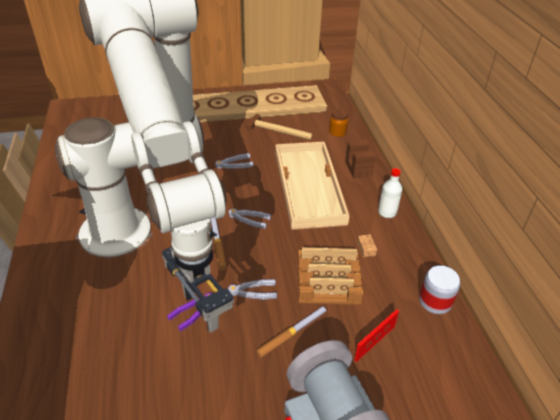

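Three steel calipers lie at about (0.37, 0.01), (0.32, -0.30) and (0.35, 0.28). The purple one at (0.26, -0.32) and the red board are decoys. The divider is in the left slot of the rack, side view pixel (327, 258), and the tray's small end is at +y.

>>> {"name": "play_rows", "arguments": {"translation": [[0.034,0.026,0],[0.034,0.026,0],[0.034,0.026,0],[0.034,0.026,0],[0.034,0.026,0],[0.034,0.026,0],[0.034,0.026,0],[0.034,0.026,0],[0.034,0.026,0],[0.034,0.026,0],[0,0,0],[0,0,0]], "rot": [[0,0,-0.06],[0,0,-0.06],[0,0,-0.06],[0,0,-0.06],[0,0,-0.06],[0,0,-0.06],[0,0,-0.06],[0,0,-0.06],[0,0,-0.06],[0,0,-0.06],[0,0,0],[0,0,0]], "grip": [144,144,144,144,144,144,144,144,144,144,144,144], "force": 30}}

```text
t: 2.3
eef_pos: [0.5789, -0.2627, 0.4044]
tool_rot: [0.0, 0.996, -0.085, -0.0]
ft_force: [-0.1, 0.0, -0.2]
gripper_width: 0.0401
gripper_force: 0.0
```

```bash
cat >> h.py <<'E'
def st():
    s=sensors.get_state(); q=s['tool_rot']; yaw=2*np.arctan2(q[2],q[1]); yaw=(yaw+np.pi)%(2*np.pi)-np.pi
    print('t',round(s['t'],1),'tcp',np.round(s['eef_pos'],4).tolist(),'yaw',round(yaw,3),'quat',np.round(q,3).tolist(),'q',np.round(s['q'],2).tolist(),'F',np.round(s['ft_force'],1).tolist(),'w',round(s['gripper_width'],4),'gf',round(s['gripper_force'],1)); return s
E
python3 - <<'E'
from h import *
print(env.finger_overhang); st()
f=viewer.grab_frame('wrist'); save(f,'w1.png'); np.savez('w1.npz',**{k:f[k] for k in('frame','intrinsics','pose')})
for t in['divider','pattern_1','rack','tray']: print(t,find(f,t))
print(np.round(f['pose'],3).tolist())
E
```

```text
0.1901
t 2.3 tcp [0.5789, -0.2627, 0.4044] yaw -0.17 quat [0.0, 0.996, -0.085, -0.0] q [-0.62, 0.31, 1.41, -0.0, 1.41, 1.13] F [-0.1, 0.0, -0.2] w 0.0401 gf 0.0
divider [(0.61, [0.608, -0.257, 0.009], [278, 155]), (0.57, [0.666, -0.528, -0.003], [537, 49])]
pattern_1 [(0.94, [0.595, -0.309, 0.009], [330, 159]), (0.66, [0.591, -0.36, 0.01], [379, 154])]
rack [(0.65, [0.599, -0.309, -0.003], [328, 154])]
tray []
[[-0.169, -0.95, -0.261, 0.653], [-0.986, 0.164, 0.044, -0.274], [0.001, 0.264, -0.964, 0.385], [0.0, 0.0, 0.0, 1.0]]
```

View pics/w1.png

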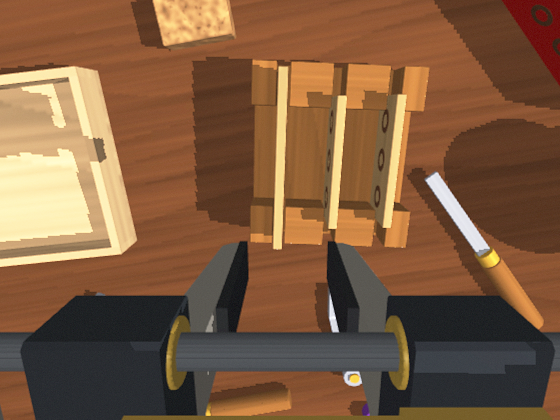

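The divider's top edge runs from pixel (283, 67) to (278, 247); the two patterned boards are to its right.

Run:
```python
from h import *
f=dict(np.load('w1.npz'))
a,b=ray(f,(283,67),.08),ray(f,(278.5,247),.08); print(a,b,(a+b)/2,np.linalg.norm(a-b),np.arctan2(*(a-b)[1::-1]))
```

```text
[ 0.68383375 -0.27625212  0.08      ] [ 0.53472497 -0.24606005  0.08      ] [ 0.60927936 -0.26115609  0.08      ] 0.1521347679377072 -0.19978241612531938
```

>>> {"name": "play_rows", "arguments": {"translation": [[0.015,0.001,0],[0.015,0.001,0],[0,0,-0.04],[0,0,-0.04],[0,0,-0.04],[0,0,-0.02],[0,0,-0.015],[0,0,-0.01],[0,0,0],[0,0,0]], "rot": [[0,0,-0.03],[0,0,0],[0,0,0],[0,0,0],[0,0,0],[0,0,0],[0,0,0],[0,0,0],[0,0,0],[0,0,0]], "grip": [144,144,144,144,144,144,144,144,144,144]}}

```text
t: 3.55
eef_pos: [0.6089, -0.2617, 0.2411]
tool_rot: [0.001, 0.995, -0.101, 0.001]
ft_force: [-0.2, 0.1, 0.1]
gripper_width: 0.0398
gripper_force: 0.0
```

>>> {"name": "play_rows", "arguments": {"translation": [[0,0,0],[0,0,0],[0,0,0],[0,0,0],[0,0,0],[0,0,0],[0,0,0],[0,0,0]], "rot": [[0,0,0],[0,0,0],[0,0,0],[0,0,0],[0,0,0],[0,0,0],[0,0,0],[0,0,0]], "grip": [255,255,255,255,255,255,255,255]}}

```text
t: 4.35
eef_pos: [0.6086, -0.2612, 0.24]
tool_rot: [0.0, 0.995, -0.101, 0.0]
ft_force: [-0.7, -0.6, 2.5]
gripper_width: 0.0077
gripper_force: 30.0
```

Run:
```python
from h import *
st()
```

```text
t 4.3 tcp [0.6086, -0.2612, 0.24] yaw -0.202 quat [0.0, 0.995, -0.101, 0.0] q [-0.59, 0.54, 1.46, 0.0, 1.15, 1.19] F [-0.7, -0.6, 2.5] w 0.0077 gf 30.0
```

>>> {"name": "play_rows", "arguments": {"translation": [[0,0,0.01],[0,0,0.03],[0,0,0.05],[0,0,0.05],[0,0,0.02],[0.005,0.045,0],[0.005,0.045,0],[0.005,0.045,0],[0.005,0.045,0],[0.005,0.045,0],[0.005,0.045,0],[0.01,0.045,0]], "rot": [[0,0,0],[0,0,0],[0,0,0],[0,0,0],[0,0,0],[0,0,0.02],[0,0,0.02],[0,0,0.02],[0,0,0.02],[0,0,0.02],[0,0,0.02],[0,0,0.02]], "grip": [255,255,255,255,255,255,255,255,255,255,255,255]}}

```text
t: 5.55
eef_pos: [0.6481, 0.0557, 0.4]
tool_rot: [0.0, 1.0, -0.031, -0.0]
ft_force: [0.6, 0.4, -1.6]
gripper_width: 0.0078
gripper_force: 30.0
```

>>> {"name": "play_rows", "arguments": {"translation": [[0,0,0],[0,0,0]], "rot": [[0,0,0],[0,0,0]], "grip": [255,255]}}

```text
t: 5.75
eef_pos: [0.6484, 0.0547, 0.3996]
tool_rot: [0.0, 1.0, -0.03, -0.0]
ft_force: [0.2, 0.4, -1.7]
gripper_width: 0.0078
gripper_force: 30.0
```

Run:
```python
from h import *
st()
f=viewer.grab_frame('wrist'); save(f,'w2.png'); np.savez('w2.npz',**{k:f[k] for k in('frame','intrinsics','pose')})
for t in['divider','groove','tray']: print(t,find(f,t))
a=cv2.imread('pics/w2.png'); cv2.imwrite('pics/w2b.png',cv2.resize(a,(784,588)))
```

```text
t 5.8 tcp [0.6484, 0.0547, 0.3996] yaw -0.06 quat [0.0, 1.0, -0.03, -0.0] q [-0.1, 0.36, 1.37, -0.0, 1.41, 1.53] F [0.2, 0.4, -1.7] w 0.0078 gf 30.0
divider [(0.72, [0.649, 0.06, 0.171], [280, 235])]
groove [(0.67, [0.648, 0.163, 0.004], [186, 188])]
tray [(0.65, [0.647, 0.113, -0.002], [234, 185])]
```

View pics/w2b.png

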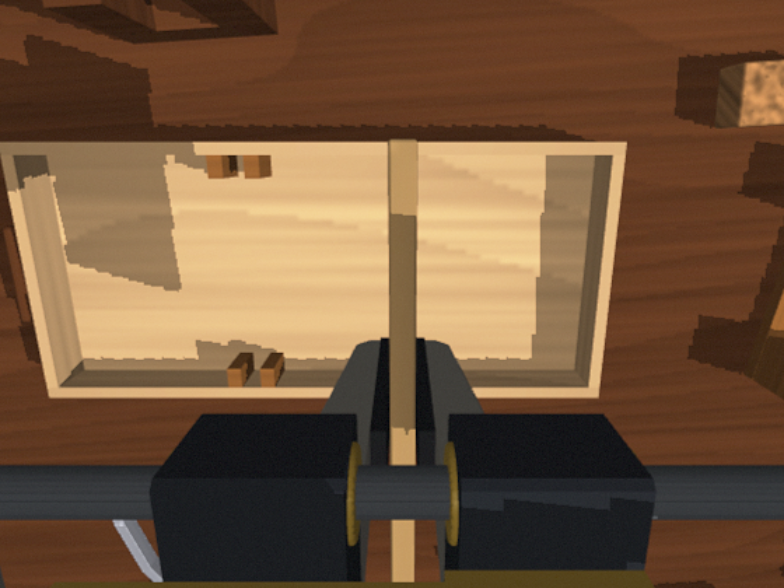

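Run:
```python
from h import *
f=dict(np.load('w2.npz'))
P=[ray(f,np.array(p)/1.4,.04) for p in[(627,142),(599,397),(50,397)]]
TR,BR,BL=P
for p in P: print(p.round(4))
print(np.linalg.norm(TR-BR),np.linalg.norm(BR-BL),'yaws',np.arctan2(*(TR-BR)[1::-1]),np.arctan2(-(BL-BR)[0],(BL-BR)[1]))
c=(TR+BL)/2; print('c',c)
for y in(-.06,-.07,-.05):
    print(y,'groove',c[:2]+.052*np.array([-np.sin(y),np.cos(y)]))
# board bottom ends
yaw=-.06; R=np.array([[np.cos(yaw),-np.sin(yaw),0],[np.sin(yaw),np.cos(yaw),0],[0,0,1]])
C=np.append(c[:2],0)
im=cv2.cvtColor(f['frame'],cv2.COLOR_RGB2BGR)
a=cv2.resize(im[100:290,0:460],None,fx=1.7,fy=1.7)
S=4
b=cv2.resize(im[95:290,140:220],None,fx=S,fy=S,interpolation=cv2.INTER_CUBIC)
for x in(-.082,-.067,.067,.082):
    for y in(.045,.059):
        u=(proj(f,C+R@np.array([x,y,.04]))-[140,95])*S; cv2.circle(b,tuple(int(v) for v in u),3,(0,0,255),-1)
b=np.hstack([b[:300],b[-300:]]); cv2.imwrite('pics/w2z.png',b); print(b.shape)
```

```text
[ 0.72   -0.0941  0.04  ]
[ 0.5392 -0.0837  0.04  ]
[0.564  0.3213 0.04  ]
0.1810796154887401 0.40575740277216427 yaws -0.05741161594947949 -0.06108324356793702
c [0.64196041 0.11356419 0.04      ]
-0.06 groove [0.64507854 0.16547062]
-0.07 groove [0.64559744 0.16543684]
-0.05 groove [0.64455933 0.1654992 ]
(300, 640, 3)
```

View pics/w2z.png

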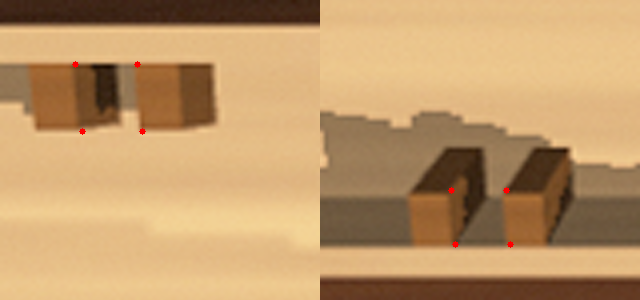

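Run:
```python
from h import *
f=dict(np.load('w2.npz'))
for u in(388,417,402): print(ray(f,(u/1.4,139/1.4),.24).round(4), proj(f,[.6484+.0775,.0547-.0775*.06,.24])*1.4)
```

```text
[0.7263 0.0549 0.24  ] [406.25555965 139.56847616]
[0.7259 0.0472 0.24  ] [406.25555965 139.56847616]
[0.7261 0.0512 0.24  ] [406.25555965 139.56847616]
```

>>> {"name": "play_rows", "arguments": {"translation": [[-0.0035,0.03,0],[0,0.04,0],[0,0.03,0],[0,0.0105,0],[0,0,-0.04],[0,0,-0.04],[0,0,-0.035],[0,0,0],[0,0,0]], "rot": [[0,0,0],[0,0,0],[0,0,0],[0,0,0],[0,0,0],[0,0,0],[0,0,0],[0,0,0],[0,0,0]], "grip": [255,255,255,255,255,255,255,255,255]}}

```text
t: 6.85
eef_pos: [0.6453, 0.1632, 0.2851]
tool_rot: [0.0, 0.999, -0.032, -0.0]
ft_force: [0.0, -0.5, 0.1]
gripper_width: 0.0078
gripper_force: 30.0
```

>>> {"name": "play_rows", "arguments": {"translation": [[0,0,-0.01],[0,0,-0.01],[0,0,-0.01],[0,0,-0.007],[0,0,-0.005],[0,0,-0.003],[0,0,0],[0,0,0]], "rot": [[0,0,0],[0,0,0],[0,0,0],[0,0,0],[0,0,0],[0,0,0],[0,0,0],[0,0,0]], "grip": [255,255,255,255,255,255,255,255]}}

```text
t: 7.65
eef_pos: [0.6452, 0.1644, 0.24]
tool_rot: [-0.0, 1.0, -0.031, 0.0]
ft_force: [0.1, -0.1, -1.0]
gripper_width: 0.0082
gripper_force: 30.0
```

>>> {"name": "play_rows", "arguments": {"translation": [[0,0,-0.0015],[0,0,-0.0015],[0,0,0],[0,0,0]], "rot": [[0,0,0],[0,0,0],[0,0,0],[0,0,0]], "grip": [255,255,255,255]}}

```text
t: 8.05
eef_pos: [0.6454, 0.1644, 0.238]
tool_rot: [-0.0, 1.0, -0.031, 0.001]
ft_force: [-1.8, 0.4, 4.7]
gripper_width: 0.0076
gripper_force: 30.0
```

>>> {"name": "play_rows", "arguments": {"translation": [[0,0,0],[0,0,0],[0,0,0],[0,0,0],[0,0,0]], "rot": [[0,0,0],[0,0,0],[0,0,0],[0,0,0],[0,0,0]], "grip": [150,150,150,150,150]}}

```text
t: 8.55
eef_pos: [0.645, 0.1643, 0.2365]
tool_rot: [-0.0, 1.0, -0.031, -0.0]
ft_force: [-0.1, -0.8, 0.3]
gripper_width: 0.0379
gripper_force: 0.0
```

>>> {"name": "play_rows", "arguments": {"translation": [[0,0,0.04],[0,0,0.05],[0,0,0.05],[0,0,0.023],[-0.04,0.01,0],[-0.04,0.01,0],[-0.04,0.01,0],[-0.04,0.01,0],[-0.04,0.01,0],[-0.04,0.01,0],[-0.04,0.005,0]], "rot": [[0,0,0],[0,0,0],[0,0,0],[0,0,0],[0,0,0],[0,0,0],[0,0,0],[0,0,0],[0,0,0],[0,0,0],[0,0,0]], "grip": [150,150,100,50,0,0,0,0,0,0,0]}}

```text
t: 9.65
eef_pos: [0.3633, 0.2296, 0.3996]
tool_rot: [-0.0, 1.0, -0.031, 0.0]
ft_force: [-1.0, -0.1, 0.6]
gripper_width: 0.0922
gripper_force: 0.0
```

>>> {"name": "play_rows", "arguments": {"translation": [[0,0,0],[0,0,0]], "rot": [[0,0,0],[0,0,0]], "grip": [0,0]}}

```text
t: 9.85
eef_pos: [0.3647, 0.2295, 0.4]
tool_rot: [-0.0, 1.0, -0.031, 0.001]
ft_force: [-0.5, -0.7, -0.3]
gripper_width: 0.0919
gripper_force: 0.0
```

```bash
cat >> h.py <<'E'
def legs(f,ids=('cal_a','cal_a_leg2'),tag=''):
    for t in ids: print(t,find(f,t))
def snap(cam,n):
    f=viewer.grab_frame(cam); save(f,n+'.png'); np.savez(n+'.npz',**{k:f[k] for k in('frame','intrinsics','pose')}); return f
E
python3 - <<'E'
from h import *
st()
f=snap('wrist','w3'); legs(f); print('div',find(f,'divider'))
im=cv2.imread('pics/w3.png')
fs=viewer.grab_frame('side'); legs(fs); print(find(fs,'divider')); save(fs,'s3.png')
b=cv2.imread('pics/s3.png')[130:270,190:370]; b=cv2.resize(b,(540,420),interpolation=cv2.INTER_CUBIC)
cv2.imwrite('pics/w3s.png',cv2.resize(np.hstack([im,b]),(800,306)))
E
```

```text
t 9.8 tcp [0.3647, 0.2295, 0.4] yaw -0.061 quat [-0.0, 1.0, -0.031, 0.001] q [0.28, -0.23, 1.98, -0.0, 1.39, 1.91] F [-0.5, -0.7, -0.3] w 0.0919 gf 0.0
cal_a [(0.64, [0.37, 0.018, -0.003], [487, 164]), (0.56, [0.351, 0.283, 0.001], [239, 197])]
cal_a_leg2 [(0.66, [0.408, 0.264, 0.006], [252, 143])]
div []
cal_a [(0.79, [0.329, -0.298, -0.002], [233, 291]), (0.69, [0.347, 0.276, -0.002], [217, 167]), (0.68, [0.366, 0.015, 0.001], [232, 214]), (0.62, [0.26, -0.316, -0.0], [208, 299])]
cal_a_leg2 [(0.46, [0.411, 0.264, 0.005], [236, 166])]
[(0.94, [0.647, 0.17, 0.011], [306, 174]), (0.73, [0.663, -0.531, 0.002], [374, 343])]
```

View pics/w3s.png

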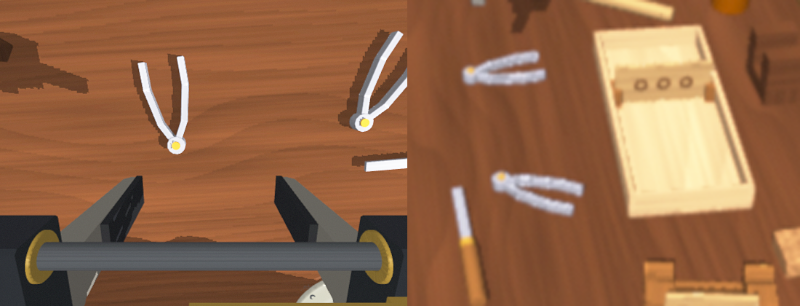

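The picture shows the divider standing in the groove (composite pixels (660, 85)). The first caliper has its hinge at (177, 145), with the legs pointing towards +x, and the second is at (365, 123).

```bash
cat >> h.py <<'E'
from scipy.optimize import minimize
LEG=np.array([(0,0),(.035,.010),(.085,.010),(.118,.003)])
def rot(a): return np.array([[np.cos(a),-np.sin(a)],[np.sin(a),np.cos(a)]])
def caliper(f,hinge,phi0,dbg=None):
    "fit hinge xy, bisector yaw, opening; plane z=.014"
    N=360; s=.001; o=np.array(hinge[:2])-N*s/2
    c=np.array([[o[0],o[1]],[o[0]+N*s,o[1]],[o[0],o[1]+N*s],[o[0]+N*s,o[1]+N*s]])
    src=np.float32([proj(f,[*p,.014]) for p in c]); dst=np.float32([[0,0],[N,0],[0,N],[N,N]])
    im=cv2.warpPerspective(np.ascontiguousarray(f['frame']),cv2.getPerspectiveTransform(src,dst),(N,N))
    h=cv2.cvtColor(im,cv2.COLOR_RGB2HSV); m=((h[...,1]<60)&(h[...,2]>110)).astype(np.uint8)
    def rend(p):
        r=np.zeros((N,N),np.uint8)
        for sg in(1,-1):
            L=(LEG*[1,sg])@rot(p[2]+sg*p[3]/2).T+p[:2]
            cv2.polylines(r,[np.round((L-o)/s*16).astype(np.int32)],False,1,9,cv2.LINE_8,4)
        cv2.circle(r,tuple(np.round((np.array(p[:2])-o)/s*16).astype(int).tolist()),13*16,1,-1,cv2.LINE_8,4)
        return r
    g=lambda r:cv2.GaussianBlur(r.astype(np.float32),(0,0),1.5)
    def cost(p):
        r=rend(p); return float(((g(r)-mg)**2*1).sum()) 
    n,lab,_,cent=cv2.connectedComponentsWithStats(cv2.dilate(m,np.ones((7,7))))
    r0=cv2.dilate(rend([*hinge[:2],phi0,.36]),np.ones((25,25))); m=m*r0; mg=g(m)
    best=None
    for d in(-.15,0,.15):
      for th in(.02,.36):
        q=minimize(cost,[*hinge[:2],phi0+d,th],method='Nelder-Mead',options=dict(initial_simplex=np.array([*hinge[:2],phi0+d,th])+np.vstack([np.zeros(4),np.diag([.006,.006,.1,.08])]),xatol=1e-4,fatol=.1))
        if best is None or q.fun<best.fun: best=q
    p=best.x; r=rend(p); iou=(r&m).sum()/(r|m).sum()
    mid=p[:2]+.060*np.array([np.cos(p[2]),np.sin(p[2])])
    print('hinge',p[:2].round(4),'phi',p[2].round(3),'open',p[3].round(3),'iou',iou.round(2),'mid60',mid.round(4))
    if dbg: cv2.imwrite('pics/'+dbg,np.hstack([im[...,::-1],cv2.merge([m*255,m*0,r*255])]))
    return p
E
python3 - <<'E'
from h import *
f=dict(np.load('w3.npz'))
caliper(f,(.35,.279),-.1,'c1.png')
caliper(f,(.369,.016),-.35,'c2.png')
E
```

```text
hinge [0.3512 0.2789] phi 0.06 open 0.373 iou 0.79 mid60 [0.4111 0.2825]
hinge [0.3675 0.0159] phi -0.457 open 0.312 iou 0.62 mid60 [ 0.4213 -0.0106]
```

View pics/c1.png

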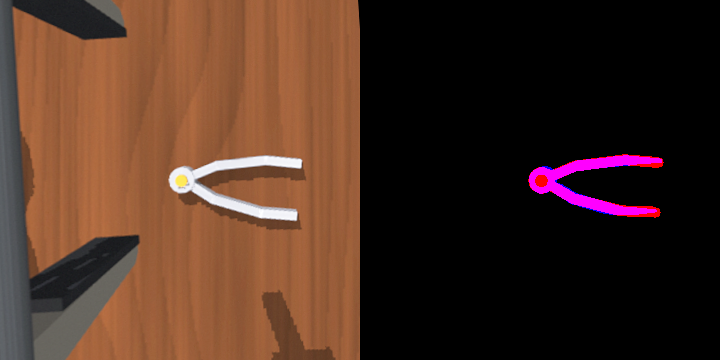

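>>> {"name": "play_rows", "arguments": {"translation": [[0.023,0.0265,-0.02],[0.023,0.0265,-0.03],[0,0,-0.04],[0,0,-0.04],[0,0,-0.04],[0,0,-0.02],[0,0,-0.01],[0,0,-0.007],[0,0,0],[0,0,0]], "rot": [[0,0,0.06],[0,0,0.06],[0,0,0],[0,0,0],[0,0,0],[0,0,0],[0,0,0],[0,0,0],[0,0,0],[0,0,0]], "grip": [0,0,0,0,0,0,0,0,0,0], "force": 10}}

```text
t: 11.25
eef_pos: [0.4118, 0.2826, 0.1939]
tool_rot: [-0.0, 1.0, 0.029, 0.001]
ft_force: [-0.2, -0.4, 0.9]
gripper_width: 0.0919
gripper_force: 0.0
```

>>> {"name": "play_rows", "arguments": {"translation": [[0,0,0],[0,0,0],[0,0,0],[0,0,0],[0,0,0],[0,0,0],[0,0,0],[0,0,0],[0,0,0],[0,0,0]], "rot": [[0,0,0],[0,0,0],[0,0,0],[0,0,0],[0,0,0],[0,0,0],[0,0,0],[0,0,0],[0,0,0],[0,0,0]], "grip": [255,255,255,255,255,255,255,255,255,255]}}

```text
t: 12.25
eef_pos: [0.4112, 0.2824, 0.1929]
tool_rot: [-0.0, 1.0, 0.029, 0.0]
ft_force: [-0.0, 0.7, 2.7]
gripper_width: 0.0292
gripper_force: 9.8
```

This pair closed to 29 mm, so its hinge is free and it goes in the small compartment.

>>> {"name": "play_rows", "arguments": {"translation": [[0,0,0.02],[0,0,0.05],[0,0,0.05],[0.035,-0.002,0],[0.035,-0.002,0],[0.035,-0.002,0],[0.035,-0.002,0],[0.035,-0.002,0],[0.035,-0.002,0],[0.035,-0.004,0],[0,0,0],[0,0,0]], "rot": [[0,0,0],[0,0,0],[0,0,0],[0,0,-0.02],[0,0,-0.02],[0,0,-0.02],[0,0,-0.02],[0,0,-0.02],[0,0,-0.018],[0,0,0],[0,0,0],[0,0,0]], "grip": [255,255,255,255,255,255,255,255,255,255,255,255], "force": 20}}

```text
t: 13.45
eef_pos: [0.6559, 0.266, 0.3111]
tool_rot: [0.0, 1.0, -0.03, -0.001]
ft_force: [-0.8, -0.0, -1.2]
gripper_width: 0.0285
gripper_force: 19.7
```

>>> {"name": "play_rows", "arguments": {"translation": [[0,0,-0.03],[0,0,-0.03],[0,0,-0.025],[0,0,-0.015],[0,0,-0.01],[0,0,0],[0,0,0]], "rot": [[0,0,0],[0,0,0],[0,0,0],[0,0,0],[0,0,0],[0,0,0],[0,0,0]], "grip": [255,255,255,255,255,255,255]}}

```text
t: 14.15
eef_pos: [0.6564, 0.2665, 0.204]
tool_rot: [-0.0, 1.0, -0.03, 0.001]
ft_force: [-0.0, -0.4, -0.6]
gripper_width: 0.0284
gripper_force: 19.8
```

>>> {"name": "play_rows", "arguments": {"translation": [[0,0,-0.0015],[0,0,-0.001],[0,0,0],[0,0,0],[0,0,0],[0,0,0],[0,0,0.02],[0,0,0.04],[0,0,0.05],[0,0,0.05],[0,0,0.03],[0,0,0]], "rot": [[0,0,0],[0,0,0],[0,0,0],[0,0,0],[0,0,0],[0,0,0],[0,0,0],[0,0,0],[0,0,0],[0,0,0],[0,0,0],[0,0,0]], "grip": [255,255,255,144,144,144,144,144,144,144,144,144]}}

```text
t: 15.35
eef_pos: [0.6571, 0.2666, 0.398]
tool_rot: [-0.002, 1.0, -0.03, 0.006]
ft_force: [0.3, 0.3, 0.8]
gripper_width: 0.0402
gripper_force: 0.0
```

>>> {"name": "play_rows", "arguments": {"translation": [[-0.04,-0.035,0],[-0.04,-0.04,0],[-0.04,-0.04,0],[-0.04,-0.04,0],[-0.04,-0.04,0],[-0.04,-0.04,0],[-0.035,-0.03,0],[0,0,0]], "rot": [[0,0,-0.04],[0,0,-0.05],[0,0,-0.06],[0,0,-0.06],[0,0,-0.06],[0,0,-0.06],[0,0,-0.06],[0,0,0]], "grip": [0,0,0,0,0,0,0,0]}}

```text
t: 16.15
eef_pos: [0.4033, 0.0248, 0.3883]
tool_rot: [0.001, 0.974, -0.226, -0.002]
ft_force: [0.4, 0.6, 0.1]
gripper_width: 0.0921
gripper_force: 0.0
```

Run:
```python
from h import *
st()
f=snap('wrist','w4'); legs(f,('cal_a',))
ft=snap('top','t4'); legs(ft,('cal_a','divider'))
caliper(f,(.368,.016),-.45,'c2.png')
b=cv2.imread('pics/t4.png')[130:290,90:460]
cv2.imwrite('pics/w4s.png',np.vstack([cv2.imread('pics/c2.png'),cv2.resize(b,(720,230))]))
```

```text
t 16.1 tcp [0.4033, 0.0248, 0.3883] yaw -0.456 quat [0.001, 0.974, -0.226, -0.002] q [-0.24, -0.3, 2.06, -0.0, 1.38, 1.79] F [0.4, 0.6, 0.1] w 0.0921 gf 0.0
cal_a [(0.6, [0.369, 0.014, -0.003], [311, 205])]
cal_a [(0.77, [0.591, 0.262, 0.003], [189, 186]), (0.69, [0.328, -0.3, -0.002], [355, 262])]
divider [(0.96, [0.663, -0.528, -0.002], [417, 164]), (0.67, [0.646, 0.163, 0.009], [218, 170])]
hinge [0.3683 0.0139] phi -0.502 open 0.327 iou 0.86 mid60 [ 0.4209 -0.0149]
```

View pics/w4s.png

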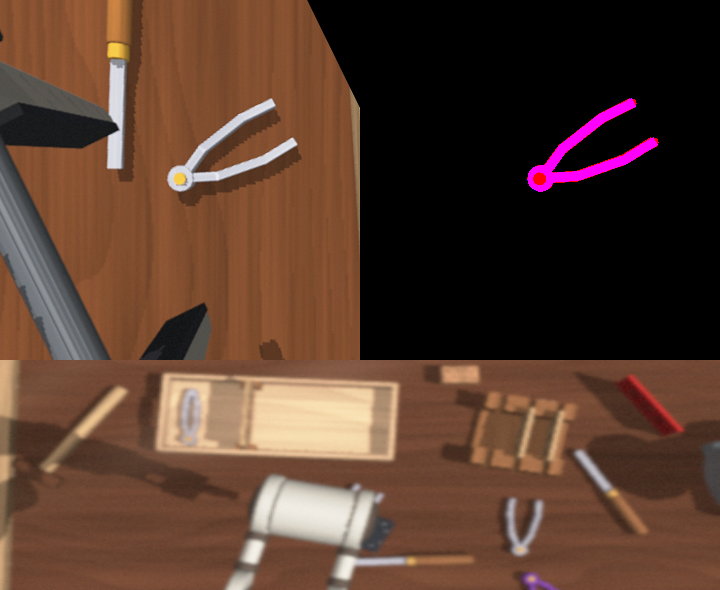

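The second pair fits well, with its midpoint at (0.421, -0.015) and yaw -0.50. The first pair lies in the small compartment at its far end, at picture pixel (190, 415).

>>> {"name": "play_rows", "arguments": {"translation": [[0.009,-0.02,-0.02],[0.0085,-0.02,-0.03],[0,0,-0.04],[0,0,-0.04],[0,0,-0.03],[0,0,-0.02],[0,0,-0.01],[0,0,-0.006],[0,0,0],[0,0,0]], "rot": [[0,0,-0.046],[0,0,0],[0,0,0],[0,0,0],[0,0,0],[0,0,0],[0,0,0],[0,0,0],[0,0,0],[0,0,0]], "grip": [0,0,0,0,0,0,0,0,0,0], "force": 10}}

```text
t: 17.4
eef_pos: [0.4249, -0.0134, 0.1951]
tool_rot: [0.0, 0.969, -0.245, 0.001]
ft_force: [0.3, -0.3, 0.1]
gripper_width: 0.0918
gripper_force: 0.0
```

>>> {"name": "play_rows", "arguments": {"translation": [[0,0,0],[0,0,0],[0,0,0],[0,0,0],[0,0,0],[0,0,0],[0,0,0],[0,0,0],[0,0,0],[0,0,0]], "rot": [[0,0,0],[0,0,0],[0,0,0],[0,0,0],[0,0,0],[0,0,0],[0,0,0],[0,0,0],[0,0,0],[0,0,0]], "grip": [255,255,255,255,255,255,255,255,255,255]}}

```text
t: 18.4
eef_pos: [0.4242, -0.0135, 0.1944]
tool_rot: [0.0, 0.969, -0.246, 0.0]
ft_force: [-1.5, -2.3, 3.0]
gripper_width: 0.0527
gripper_force: 9.9
```

>>> {"name": "play_rows", "arguments": {"translation": [[0,0,0],[0,0,0],[0,0,0],[0,0,0],[0,0,0],[0,0,0]], "rot": [[0,0,0],[0,0,0],[0,0,0],[0,0,0],[0,0,0],[0,0,0]], "grip": [255,255,255,255,255,255], "force": 20}}

```text
t: 19.0
eef_pos: [0.4242, -0.0135, 0.1943]
tool_rot: [0.0, 0.969, -0.246, 0.0]
ft_force: [-1.9, -3.7, 4.9]
gripper_width: 0.0525
gripper_force: 19.7
```

The pair held at 52.5 mm under 20 N, so it is seized and goes in the large compartment.

>>> {"name": "play_rows", "arguments": {"translation": [[0,0,0.02],[0,0,0.05],[0,0,0.05],[0.035,0.001,0],[0.035,0.001,0],[0.035,0.001,0],[0.035,0.001,0],[0.035,0.001,0],[0.035,0.001,0],[0.007,0.001,0],[0,0,0],[0,0,0]], "rot": [[0,0,0],[0,0,0],[0,0,0],[0,0,0.07],[0,0,0.07],[0,0,0.07],[0,0,0.07],[0,0,0.07],[0,0,0.07],[0,0,0.017],[0,0,0],[0,0,0]], "grip": [255,255,255,255,255,255,255,255,255,255,255,255]}}

```text
t: 20.2
eef_pos: [0.6401, -0.006, 0.3132]
tool_rot: [-0.001, 1.0, -0.03, -0.001]
ft_force: [-1.1, -0.2, -1.5]
gripper_width: 0.0519
gripper_force: 19.7
```

>>> {"name": "play_rows", "arguments": {"translation": [[0,0,-0.03],[0,0,-0.03],[0,0,-0.025],[0,0,-0.015],[0,0,-0.01],[0,0,0],[0,0,0]], "rot": [[0,0,0],[0,0,0],[0,0,0],[0,0,0],[0,0,0],[0,0,0],[0,0,0]], "grip": [255,255,255,255,255,255,255]}}

```text
t: 20.9
eef_pos: [0.6415, -0.0065, 0.2054]
tool_rot: [0.0, 1.0, -0.03, 0.001]
ft_force: [-0.4, 0.2, -0.2]
gripper_width: 0.0519
gripper_force: 19.7
```

>>> {"name": "play_rows", "arguments": {"translation": [[0,0,-0.002],[0,0,-0.0015],[0,0,0],[0,0,0],[0,0,0],[0,0,0],[0,0,0.02],[0,0,0.04],[0,0,0.05],[0,0,0.05],[0,0,0.03],[0,0,0]], "rot": [[0,0,0],[0,0,0],[0,0,0],[0,0,0],[0,0,0],[0,0,0],[0,0,0],[0,0,0],[0,0,0],[0,0,0],[0,0,0],[0,0,0]], "grip": [255,255,255,78,78,78,78,78,78,78,78,78]}}

```text
t: 22.1
eef_pos: [0.6423, -0.0065, 0.3974]
tool_rot: [0.001, 1.0, -0.03, 0.006]
ft_force: [-0.1, 0.1, -0.2]
gripper_width: 0.0639
gripper_force: 0.0
```

>>> {"name": "play_rows", "arguments": {"translation": [[-0.04,-0.035,0],[-0.04,-0.035,0],[-0.04,-0.035,0],[-0.04,-0.035,0],[-0.04,-0.035,0],[-0.04,-0.035,0],[-0.04,-0.035,0],[0,0,0],[0,0,0]], "rot": [[0,0,0],[0,0,0],[0,0,0],[0,0,0],[0,0,0],[0,0,0],[0,0,0],[0,0,0],[0,0,0]], "grip": [0,0,0,0,0,0,0,0,0]}}

```text
t: 23.0
eef_pos: [0.3769, -0.2373, 0.3895]
tool_rot: [-0.001, 1.0, -0.031, -0.0]
ft_force: [0.2, 0.2, 0.1]
gripper_width: 0.0917
gripper_force: 0.0
```

Run:
```python
from h import *
st()
f=snap('wrist','w5'); legs(f,('cal_a',))
fs=snap('side','s5'); legs(fs,('cal_a','divider'))
caliper(f,(.327,-.299),-.05,'c3.png')
b=cv2.imread('pics/s5.png')[130:330,190:390]
cv2.imwrite('pics/w5s.png',np.vstack([cv2.imread('pics/c3.png')[:,:720],np.hstack([cv2.resize(b,(240,240)),cv2.resize(cv2.imread('pics/w5.png'),(320,240)),np.zeros((240,160,3),np.uint8)])]))
```

```text
t 23.0 tcp [0.3769, -0.2373, 0.3895] yaw -0.062 quat [-0.001, 1.0, -0.031, -0.0] q [-0.83, -0.18, 1.96, 0.0, 1.36, 0.8] F [0.2, 0.2, 0.1] w 0.0917 gf 0.0
cal_a [(0.88, [0.262, -0.316, 0.001], [365, 279]), (0.57, [0.331, -0.301, 0.001], [351, 221])]
cal_a [(0.77, [0.589, 0.267, 0.005], [284, 160]), (0.71, [0.577, 0.0, 0.01], [297, 208]), (0.66, [0.261, -0.317, 0.003], [209, 299]), (0.16, [0.744, -0.205, 0.003], [366, 248])]
divider [(0.97, [0.645, 0.168, 0.012], [306, 174]), (0.65, [0.662, -0.531, 0.001], [374, 343])]
hinge [ 0.3291 -0.3   ] phi -0.123 open 0.339 iou 0.87 mid60 [ 0.3887 -0.3073]
```

View pics/w5s.png

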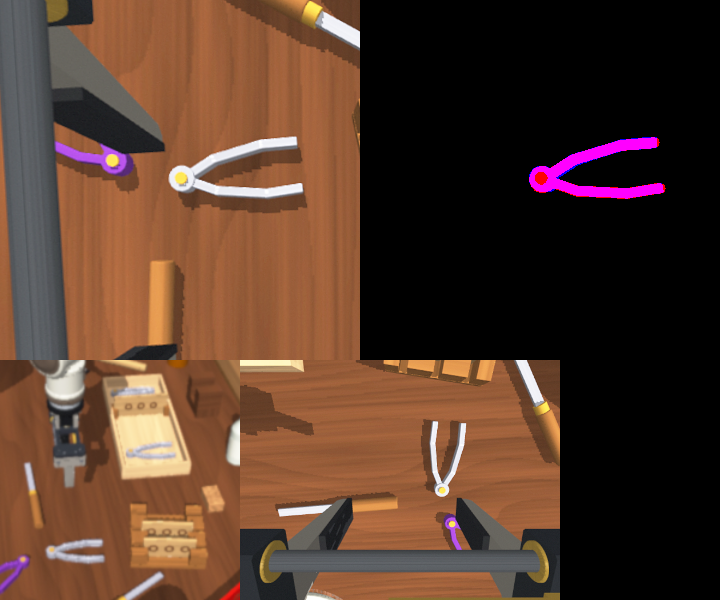

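The third pair is at (0.389, -0.307) with yaw -0.12. The seized pair lies in the large compartment and the divider still stands.

>>> {"name": "play_rows", "arguments": {"translation": [[0.006,-0.035,-0.02],[0.006,-0.035,-0.03],[0,0,-0.04],[0,0,-0.04],[0,0,-0.03],[0,0,-0.02],[0,0,-0.01],[0,0,-0.006],[0,0,0],[0,0,0]], "rot": [[0,0,-0.061],[0,0,0],[0,0,0],[0,0,0],[0,0,0],[0,0,0],[0,0,0],[0,0,0],[0,0,0],[0,0,0]], "grip": [0,0,0,0,0,0,0,0,0,0], "force": 10}}

```text
t: 24.25
eef_pos: [0.3903, -0.3072, 0.1958]
tool_rot: [0.001, 0.998, -0.06, 0.001]
ft_force: [-0.1, 0.4, 1.0]
gripper_width: 0.0921
gripper_force: 0.0
```

>>> {"name": "play_rows", "arguments": {"translation": [[0,0,0],[0,0,0],[0,0,0],[0,0,0],[0,0,0],[0,0,0],[0,0,0],[0,0,0],[0,0,0],[0,0,0]], "rot": [[0,0,0],[0,0,0],[0,0,0],[0,0,0],[0,0,0],[0,0,0],[0,0,0],[0,0,0],[0,0,0],[0,0,0]], "grip": [255,255,255,255,255,255,255,255,255,255]}}

```text
t: 25.25
eef_pos: [0.3898, -0.307, 0.1949]
tool_rot: [0.0, 0.998, -0.06, 0.0]
ft_force: [-0.1, -1.5, 1.4]
gripper_width: 0.0534
gripper_force: 9.9
```

>>> {"name": "play_rows", "arguments": {"translation": [[0,0,0],[0,0,0],[0,0,0],[0,0,0],[0,0,0]], "rot": [[0,0,0],[0,0,0],[0,0,0],[0,0,0],[0,0,0]], "grip": [255,255,255,255,255], "force": 20}}

```text
t: 25.75
eef_pos: [0.3898, -0.307, 0.1949]
tool_rot: [0.0, 0.998, -0.06, 0.0]
ft_force: [-0.9, -1.6, 1.9]
gripper_width: 0.0531
gripper_force: 19.7
```

This one is seized too: 53.1 mm under 20 N.

>>> {"name": "play_rows", "arguments": {"translation": [[0,0,0.02],[0,0,0.05],[0,0,0.05],[0.025,0.04,0],[0.025,0.04,0],[0.025,0.04,0],[0.025,0.04,0],[0.025,0.04,0],[0.025,0.04,0],[0.025,0.04,0],[0.025,0.04,0],[0.025,0.04,0]], "rot": [[0,0,0],[0,0,0],[0,0,0],[0,0,0.01],[0,0,0.01],[0,0,0.01],[0,0,0.01],[0,0,0.01],[0,0,0.01],[0,0,0],[0,0,0],[0,0,0]], "grip": [255,255,255,255,255,255,255,255,255,255,255,255]}}

```text
t: 26.95
eef_pos: [0.6148, 0.0554, 0.3134]
tool_rot: [-0.0, 1.0, -0.03, -0.002]
ft_force: [0.6, -0.8, -1.5]
gripper_width: 0.0536
gripper_force: 19.7
```

>>> {"name": "play_rows", "arguments": {"translation": [[0.032,0.04,0],[0,0,0],[0,0,0]], "rot": [[0,0,0],[0,0,0],[0,0,0]], "grip": [255,255,255]}}

```text
t: 27.25
eef_pos: [0.6455, 0.0933, 0.3129]
tool_rot: [0.0, 1.0, -0.029, -0.002]
ft_force: [0.6, 0.4, -1.2]
gripper_width: 0.0534
gripper_force: 19.7
```

>>> {"name": "play_rows", "arguments": {"translation": [[0,0,-0.03],[0,0,-0.03],[0,0,-0.025],[0,0,-0.015],[0,0,-0.008],[0,0,-0.002],[0,0,-0.001],[0,0,0],[0,0,0]], "rot": [[0,0,0],[0,0,0],[0,0,0],[0,0,0],[0,0,0],[0,0,0],[0,0,0],[0,0,0],[0,0,0]], "grip": [255,255,255,255,255,255,255,255,255]}}

```text
t: 28.15
eef_pos: [0.6465, 0.0922, 0.2049]
tool_rot: [0.0, 1.0, -0.03, 0.001]
ft_force: [-0.7, 0.4, -2.1]
gripper_width: 0.0533
gripper_force: 19.7
```

>>> {"name": "play_rows", "arguments": {"translation": [[0,0,0],[0,0,0],[0,0,0],[0,0,0.02],[0,0,0.04],[0,0,0.05],[0,0,0.05],[0,0,0.03],[-0.04,0,0],[-0.04,0,0],[-0.03,0,0],[0,0,0]], "rot": [[0,0,0],[0,0,0],[0,0,0],[0,0,0],[0,0,0],[0,0,0],[0,0,0],[0,0,0],[0,0,0],[0,0,0],[0,0,0],[0,0,0]], "grip": [78,78,78,78,78,78,78,78,78,78,78,78]}}

```text
t: 29.35
eef_pos: [0.5332, 0.0926, 0.3931]
tool_rot: [-0.0, 1.0, -0.03, -0.001]
ft_force: [-0.2, 0.3, -0.7]
gripper_width: 0.0638
gripper_force: 0.0
```

Run:
```python
from h import *
st()
f=snap('wrist','w6'); fs=snap('side','s6'); legs(fs,('cal_a','divider'))
b=cv2.imread('pics/s6.png')[120:360,170:430]
cv2.imwrite('pics/w6s.png',np.hstack([cv2.imread('pics/w6.png')[:300,:400],cv2.resize(b,(325,300))]))
```

```text
t 29.4 tcp [0.5332, 0.0926, 0.3931] yaw -0.06 quat [-0.0, 1.0, -0.03, -0.001] q [-0.05, 0.08, 1.7, 0.0, 1.36, 1.58] F [-0.2, 0.3, -0.7] w 0.0638 gf 0.0
cal_a [(0.77, [0.59, 0.266, 0.005], [285, 161]), (0.72, [0.261, -0.317, 0.001], [209, 299]), (0.71, [0.583, -0.003, 0.011], [299, 208]), (0.69, [0.582, 0.096, 0.009], [292, 190])]
divider [(0.88, [0.661, -0.531, 0.003], [374, 343]), (0.77, [0.645, 0.167, 0.011], [306, 174]), (0.63, [0.636, -0.018, 0.016], [316, 208])]
```

View pics/w6s.png

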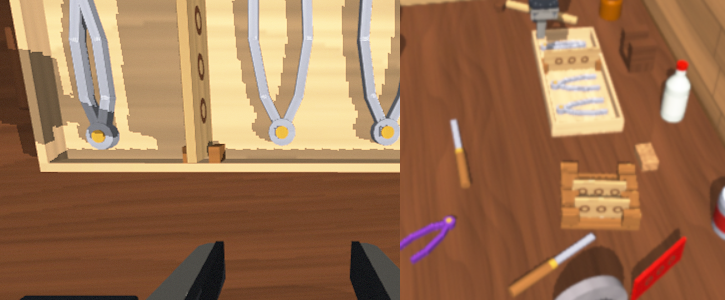

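Run:
```python
from h import *
f=snap('top','t7'); legs(f,('cal_a','cal_a_leg2'))
fs=snap('side','s7')
cv2.imwrite('pics/t7s.png',np.hstack([cv2.resize(cv2.imread('pics/'+n),(400,300)) for n in('t7.png','s7.png')]))
```

```text
cal_a [(0.77, [0.583, -0.004, 0.009], [267, 188]), (0.55, [0.262, -0.32, 0.002], [361, 281]), (0.52, [0.591, 0.264, 0.008], [189, 186])]
cal_a_leg2 [(0.25, [0.591, 0.266, 0.007], [188, 186])]
```

View pics/t7s.png

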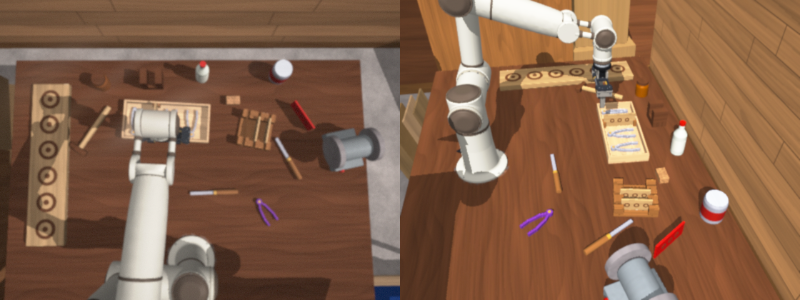

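The bench has no calipers left except the purple look-alike. The divider is in the groove, the three pairs are in the tray and the gripper is clear, so I'm handing in.

```bash
python3 -c "
from h import *
print(job.hand_in())"
```

```text
the job is handed in; nothing more can be done
None
```

The job is handed in: the divider stands in the tray's groove, the one free pair of calipers is shut in the small compartment, and the two seized pairs are in the large one; the result of the judging was not shown.

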